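Lock out the pump: stop, isolate, try

TASK

Take the pump out of service at the bench control board with the tips of the closed fingers (nothing needs gripping): push the mushroom stop button fully down, then push down the raised end of the rocker isolator until it is fully over, then press the flat round start button fully down and hold it for a good second to prove the pump stays dead, and let it come up again. Keep to that order, do not press the square jog button, and leave the loose parts on and around the board where they are.

Things in the scene. Friction and masses are not known exactly. Their poses are not given: they have to be found in the camera images.
- board: dark steel plate fixed to the bench, 150 (x) x 340 (y) x 8 mm; origin at the centre of its underside, x away from the robot at yaw 0 (yaw up to 0.3 either way). Four like enclosures stand on it in a row along its y, 85 mm apart, centred 17 mm to +x of its middle. A wiring duct, its top 38 mm above the bench, runs along the far edge; loose parts stand on the near strip.
- stop_box: grey enclosure that carries the mushroom stop button, fixed on the plate, turned like it; 62 mm (x) x 64 mm (y), lid 36 mm above its underside, 44 mm above the bench; which of the four places in the row it has varies. Origin at the centre of its underside.
- isolator_box: grey enclosure that carries the rocker isolator, fixed on the plate, turned like it; 62 mm (x) x 64 mm (y), lid 36 mm above its underside, 44 mm above the bench; which of the four places in the row it has varies. Origin at the centre of its underside.
- start_box: grey enclosure that carries the round start button, fixed on the plate, turned like it; 62 mm (x) x 64 mm (y), lid 36 mm above its underside, 44 mm above the bench; which of the four places in the row it has varies. Origin at the centre of its underside.
- jog_box: grey enclosure that carries the square jog button, fixed on the plate, turned like it; 62 mm (x) x 64 mm (y), lid 36 mm above its underside, 44 mm above the bench; which of the four places in the row it has varies. Origin at the centre of its underside.
- stop_top (a point): centre of the top of the stop button, a wide black mushroom head 42 mm across, 26 mm above the lid when up; the point moves down with it; axes as the plate's.
- stop (a joint): travel of the mushroom stop button in m: 0 up (starts within 1 mm of it), 0.008 fully down against a firm stop. No spring: it takes about 5 N to push and stays where it is left.
- isolator_raised (a point): point on the upper face of the raised wing of the isolator, a black V-shaped rocker on a pin along the plate's y, 11 mm above the lid. Two wings, 29 mm long, 26 mm wide; at the start the far wing (+x) stands up, the near one lies level. The point is 20 mm out along the far wing and moves with it: at the start 17 mm beyond the pin, 22 mm above the lid; fully over, 20 mm beyond, 14 mm above.
- isolator (a joint): rocker angle in rad: 0 on (far wing up; starts within 0.05 of it), 0.4 off (far wing down and level, near wing up). Pushing the far wing down increases it; takes about 3 to 4 N at the press point; no spring, it stays where it is left; firm stops at both ends.
- start_top (a point): centre of the top of the start button, a flat round black button 30 mm across, 15 mm above the lid when up; the point moves with the button; axes as the plate's.
- start (a joint): travel of the round start button in m: 0 up, 0.007 fully down against a firm stop. Spring return: starts to move at about 1.5 N, takes 5 N fully down, comes up by itself when let go.
- jog_top (a point): centre of the top of the jog button, a flat square black button 30 x 30 mm, 15 mm above the lid. Not to be pressed.
- jog (a joint): travel of the square jog button in m: 0 up, 0.007 fully down; spring return as the round one.
- hex_nut_big: plain steel hex nut, 30 x 34 x 16 mm, loose, lying on the near strip of the backing plate; origin at the centre of its underside. To be left alone.
- vial_0: small sample vial with a dark screw cap, 25 mm across, 67 mm tall, standing, loose, on the near strip of the backing plate; origin at the centre of its underside. To be left alone.
- reducer_bush: brass hex reducing bush, 30 x 34 x 24 mm, loose, on the near strip of the backing plate; origin at the centre of its underside. To be left alone.
- brown_jar: brown sample jar with a metal lid, 55 mm across, 87 mm tall, loose, on the bench to the right of the plate; origin at the centre of its underside. To be left alone.
- padlock: red padlock lying flat, 65 x 36 x 18 mm, loose, on the bench to the right of the plate; origin at the centre of its underside. To be left alone.
- ptfe_tape: white roll of thread tape lying flat, 52 mm across, 12 mm high, loose, on the bench to the left of the plate; origin at the centre of its underside. To be left alone.

How it is judged:
By the outcome, as a careful person would: the job done as asked, in the order asked, and still so for the second after the job is handed in, with the robot touching nothing.
It also fails if it takes over 40 s, if anything falls off the work surface, if the arm or the gripper's body presses on something with over 40 N, if the wrist force passes 120 N, or if a joint passes its speed limit or range.

ROBOT

A 6-joint arm with a two-finger parallel gripper is mounted at the origin on a cart in front of the work surface, level with it; the furniture and walls round the work are solid. World frame = base frame: x ahead of the robot, y to its left, z up, the work surface at z = 0. Lengths are in mm, angles in rad, forces in N, time in s.
With the tool pointing down it reaches from about 275 to 750 mm from the base axis. Payload 10.2 kg.
Tool frame: the origin (TCP) lies between the finger pads; the fingertips stand 11 mm ahead of it and the grasp point (between the pads) lies 8 mm behind it (ctrl.nose_length is the distance from the TCP to the fingertips, in mm); x points along the fingers, y is the direction in which the jaws open and shut, and the axes are right-handed (so a half turn about x gives the same grasp; the last joint's range is limited). The gripper opens to 85 mm and grips with 20 to 120 N. Pads are 22 mm wide; open, the fingers measure 114 mm over their backs; the gripper's body (76 mm by 85 mm) begins 54 mm behind the grasp point. The pads swing forward as they close: fully open they stand 13 mm farther back than shut.
Start: joints at [1.121, 0.313, 1.498, -0, 1.331, -0.223], TCP at [118.064, 511.558, 242.294] pointing down, gripper open.
Joint ranges: [-2.94, 2.94], [-0.97, 2.17], [0.19, 2.56], [-1.23, 4.37], [0.02, 3.11], [-2.88, 2.88]. Speed limits (rad/s): [2.39, 2.39, 3.01, 3.14, 3.14, 3.14].

INTERFACE

Orientations are given as a unit quaternion [w, x, y, z].
In Python, from rig import ctrl, capture, ticket gives the robot as it stands.
- The arm moves only by the tool step_arm, never from a script. Its argument "commands" is a list of rows, each a list of 2 entries, a list of its own where there are three numbers: the shift along the world's x, y, z normalised to -1 to 1, where 1 is 0.04 m, then the turn about the world's z normalised to -1 to 1, where 1 is 180 degrees. A call has 1 to 5 rows; each row shifts and turns the commanded pose from where the row before left it; what a row does not reach is not made up. A row lasts 1/10 s, in which the tool goes at most 50 mm and 8.59 degrees, less where a joint would pass 70% of its speed; a pose out of reach is approached as far as the arm can. A call with a number of a shift or a turn outside -1 to 1 is refused whole. A call with a gripper value outside its range is refused whole. "gripper" is the closure, from -1 (fully open) to 1 (shut), so that 0 is half open, set as the call begins (left out, the last holds). The fingers move at their own pace and stop on an object; "force" is the grip in N (left out, the last holds). Time passes only in rows, so rows that do not move let the fingers close. It gives the time, the measured TCP pose, the force and the opening at its end, in the units of the state.
- ctrl.sense(): the state, without advancing time (a new reading comes with each control period).
- capture(name): name is "side" or "top"; returns a dict with "image" (480x640x3 uint8, blue, green, red), "fov_y" (degrees; the focal length in pixels is half the picture's height over the tangent of half this angle, whatever the lens; pixels are square), "cx", "cy" (the principal point, pixels), "k1" (the pictures are not rectified: a ray, as slopes to the right and down, at radius r is drawn at 1 + k1 r^2 times it, then the intrinsics apply), "origin" and "orientation" of the camera in the world. Camera axes: x right, y down, z forward; pixel columns grow to the right and rows downward; lengths in mm; the calibration is good to about 2 mm. A picture is of the moment at which its call begins. There is no depth.
- ticket.finish_job(): hands the job in, once; it reports no verdict.
The state is a dict: "time_s": time; "joints": joint angles; "dq": joint speeds; "tau": joint torques, N m; "eef_pos": TCP position; "ee_rot": TCP orientation; "force": force on the tool from outside, world axes, zero at the start; "wrist_torque": the same for the moment, N m; "grip_width": opening from 0.0 (shut) to 1.0 (fully open).
Only numpy, scipy, OpenCV 4.12 (cv2) and the standard library are available. Lean on these libraries where they do the work, as an engineer would, in place of code of your own. Each camera call takes 0.05 s, during which the arm holds its last target.

## Working session

There is one attempt and no reset: what is moved stays moved. The work goes in short steps, Python scripts to look and compute and a tool call to move; the robot and the scene stay as the last step left them, time stands still between calls to the robot, and variables do not carry over. Pictures are saved under pics/ and viewed, and the job is handed in when it is done.

Besides the shell and the picture viewer there is one more tool, called by a JSON object that holds its "fn" and its "kwargs", one argument or row to a line. step_arm: Moves the arm, as the interface text tells. Its arguments: {"type":"object","properties":{"commands":{"type":"array","items":{"type":"array"}},"gripper":{"type":"number"},"force":{"type":"number"}},"required":["commands"]}

```bash
ls; mkdir -p pics; python3 - <<'E'
from rig import ctrl,capture
import cv2
for n in("side","top"):
    c=capture(n);cv2.imwrite(f"pics/{n}0.png",c["image"]);print({k:v for k,v in c.items() if k!="image"})
print(ctrl.sense(),ctrl.nose_length)
E
```

```text
pics
{'fov_y': 52.61941649002331, 'cx': 319.9308672238535, 'cy': 245.26034351482755, 'k1': -0.007070683706830577, 'origin': array([ 109.74241856, -847.63247683,  464.48473529]), 'orientation': array([-0.5492204 ,  0.80373259, -0.18987858,  0.12773803])}
{'fov_y': 55.760413301318586, 'cx': 315.35291394239647, 'cy': 244.20827877278376, 'k1': 0.005110565665039575, 'origin': array([ 326.78971535,  -14.53865927, 1023.72888289]), 'orientation': array([-0.07554028,  0.72984399, -0.67558185,  0.07218436])}
{'time_s': 0.1, 'joints': array([ 1.12060667e+00,  3.13399598e-01,  1.49831182e+00,  1.88217809e-05,
        1.33101442e+00, -2.23392655e-01]), 'dq': array([ 0.00033314,  0.00040729, -0.00165934, -0.00117662,  0.00015838,
        0.00124015]), 'tau': array([ 3.22416236e-03, -4.12902296e+01, -2.60140157e+01, -1.87453666e-04,
        3.01924774e-03,  6.80262374e-06]), 'eef_pos': array([117.96402978, 511.36874144, 241.80801566]), 'ee_rot': array([ 0.70242644,  0.07963867,  0.70270343, -0.08039066]), 'force': array([-0.04566806, -0.05635939, -0.3318782 ]), 'wrist_torque': array([ 0.01411719, -0.01544672,  0.0263161 ]), 'grip_width': 1.0003942079681405} 11.0
```

View pics/side0.png

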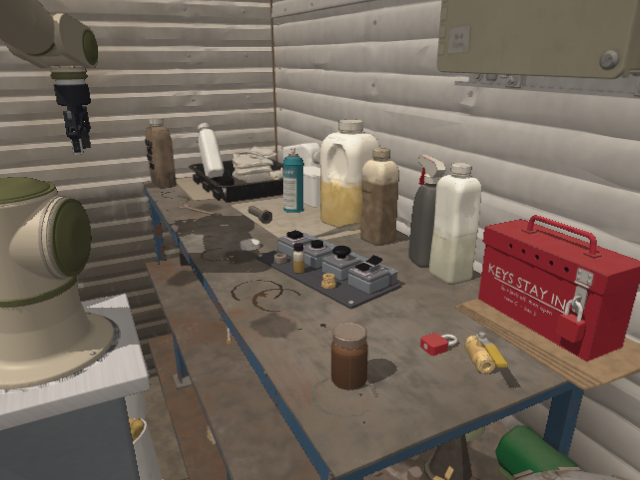

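View pics/top0.png

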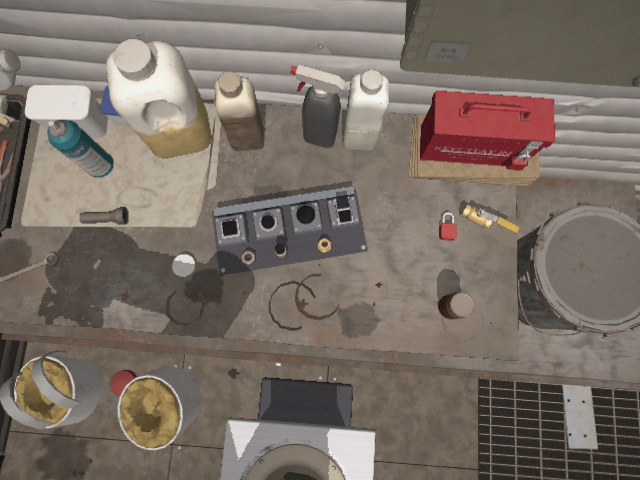

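Top view: the row on the plate, left to right, looks like square jog (230,228), round start (267,221), mushroom stop (305,213) and rocker (345,209). I'll zoom in on both views.

```bash
python3 - <<'E'
import cv2
a=cv2.imread("pics/top0.png")[175:280,200:380];b=cv2.imread("pics/side0.png")[215:315,235:415]
cv2.imwrite("pics/topz.png",cv2.resize(a,None,fx=4.4,fy=4.4,interpolation=2))
cv2.imwrite("pics/sidez.png",cv2.resize(b,None,fx=4.4,fy=4.4,interpolation=2))
E
```

```text
(no output)
```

View pics/topz.png

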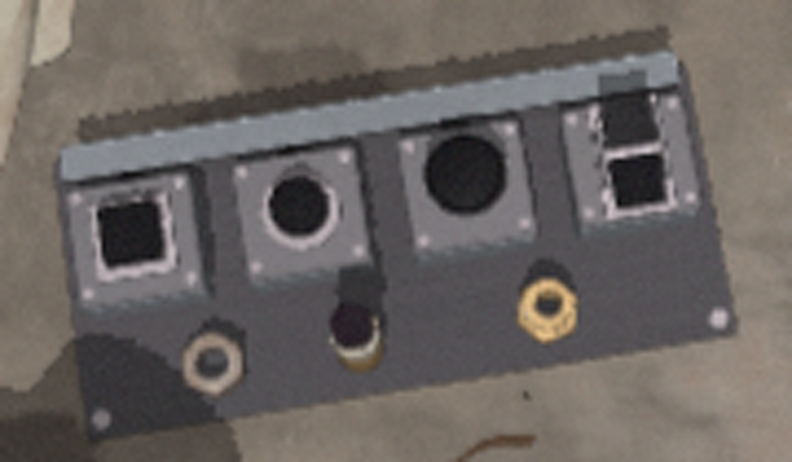

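View pics/sidez.png

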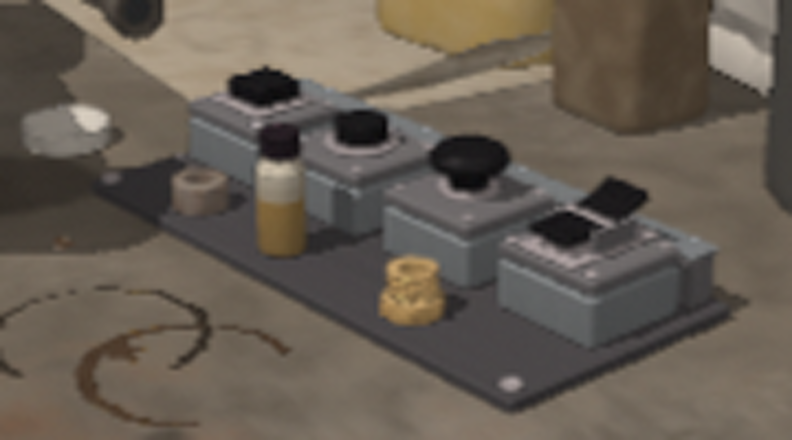

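The zooms confirm the order from +y to -y: jog, start, stop, isolator (far wing up). Next I'll take mask centroids in both views, triangulate, and check against the plane casts.

```bash
cat > h.py <<'E'
import numpy as np,cv2
from scipy.spatial.transform import Rotation as R
def ray(c,u,v):
    f=240/np.tan(np.radians(c["fov_y"]/2))
    d=np.array([(u-c["cx"])/f,(v-c["cy"])/f]);s=d.copy()
    for _ in range(8): s=d/(1+c["k1"]*(s@s))
    q=c["orientation"];r=R.from_quat([q[1],q[2],q[3],q[0]])
    w=r.apply([s[0],s[1],1]);return np.array(c["origin"]),w/np.linalg.norm(w)
def plane(c,u,v,z):
    o,d=ray(c,u,v);return o+d*(z-o[2])/d[2]
def tri(c1,p1,c2,p2):
    a,d=ray(c1,*p1);b,e=ray(c2,*p2)
    s,t=np.linalg.lstsq(np.c_[d,-e],b-a,rcond=None)[0]
    return (a+s*d+b+t*e)/2,np.linalg.norm(a+s*d-b-t*e)
def proj(c,p):
    f=240/np.tan(np.radians(c["fov_y"]/2));q=c["orientation"];r=R.from_quat([q[1],q[2],q[3],q[0]])
    x=r.inv().apply(np.array(p)-c["origin"]);s=x[:2]/x[2];s=s*(1+c["k1"]*(s@s));return s*f+[c["cx"],c["cy"]]
def blobs(im,roi,th=30):
    x0,y0,x1,y1=roi;g=im[y0:y1,x0:x1].max(2)
    n,l,s,ce=cv2.connectedComponentsWithStats((g<th).astype(np.uint8))
    return [(np.round(ce[i]+[x0,y0],1),s[i][:5]+[x0,y0,0,0,0]) for i in range(1,n) if s[i][4]>15]
E
python3 - <<'E'
from h import *
from rig import capture
T=capture("top");S=capture("side")
print("top");[print(*b) for b in blobs(T["image"],(205,180,375,270))]
print("side");[print(*b) for b in blobs(S["image"],(270,220,405,300))]
m=dict(jog=((230,228),(295,234),59),start=((268,221.6),(317.3,243.2),59),stop=((305.9,214.5),(341.8,249),70),wing=((343.2,201.8),(375.2,260),66),nut=((248.4,257.5),(280.5,258.5),16))
for k,(a,b,z) in m.items(): print(k,*[np.round(v,1) for v in (*tri(T,a,S,b),plane(T,*a,z),plane(S,*b,z))])
# plate corners, top view at z=8
for p in ((71,439),(737,326),(60,180)): print(np.round(plane(T,p[0]/4.4+200,p[1]/4.4+175,8),1))
E
```

```text
top
[303.2 208.8] [297 206  16   8  39]
side
[294.5 234.4] [288 231  14   8  84]
[316.9 243.7] [312 240  11   8  73]
[299.3 248. ] [295 246   8   5  25]
[341.8 251.1] [333 246  17  12 119]
[374.7 259.7] [368 256  14   8  66]
[363.  266.5] [356 263  13   8  61]
jog [554.5 187.9  54.6] 0.8 [553.1 187.1  59. ] [550.1 176.7  59. ]
start [575.5 106.   54.7] 0.9 [573.9 105.6  59. ] [571.1  96.1  59. ]
stop [595.1  23.4  65.9] 1.2 [593.4  23.5  70. ] [590.9  14.6  70. ]
wing [631.5 -56.3  62.8] 1.3 [629.8 -55.9  66. ] [628.1 -62.6  66. ]
nut [498.3 146.9  15.2] 0.0 [498.2 146.8  16. ] [497.7 145.3  16. ]
[454.6 216.3   8. ]
[ 540. -121.    8.]
[590.8 238.8   8. ]
```

Plane casts from the top view agree with the given geometry: spacing is 84.1 and 84.4 mm against 85, and yaw is about +0.24. The pin predicted from the row puts the wing point at (630,-55), against (630,-56) measured. The two-view heights read about 4 mm low because the dark blobs include the button sides. Next is the tool yaw.

```bash
python3 - <<'E'
from h import *
from rig import ctrl
s=ctrl.sense();q=s["ee_rot"];M=R.from_quat([q[1],q[2],q[3],q[0]]).as_matrix()
print(M.round(3),s["time_s"],s["eef_pos"])
a=np.arctan2(M[1,1],M[0,1]);print("jaw ang",a,"need",np.pi/2+.243,"mod pi turn deg",(np.degrees(np.pi/2+.243-a)+90)%180-90)
E
```

```text
[[-0.     0.225  0.974]
 [-0.001  0.974 -0.225]
 [-1.    -0.001 -0.   ]] 0.2 [117.99371181 511.42084817 241.95968669]
jaw ang 1.3440082919783558 need 1.8137963267948964 mod pi turn deg 26.916871660732753
```

{"fn": "step_arm", "kwargs": {
  "commands": [
    [[0.9,-0.9,0],0],
    [[0.9,-0.9,0],0],
    [[0.9,-0.9,0],0],
    [[0.9,-0.9,0],0],
    [[0.9,-0.9,0],0]
  ],
  "gripper": 1
}}

```text
time_s: 0.7
eef_pos: [295.8, 333.2, 242.4]
ee_rot: [0.703, 0.08, 0.702, -0.08]
force: [0.8, -0.4, 0.2]
grip_width: 0.143
```

{"fn": "step_arm", "kwargs": {
  "commands": [
    [[0.9,-0.9,0],0.03],
    [[0.9,-0.9,0],0.03],
    [[0.9,-0.9,0],0.03],
    [[0.9,-0.9,0],0.03],
    [[0.9,-0.9,0],0.03]
  ]
}}

```text
time_s: 1.2
eef_pos: [472.8, 156.2, 242.3]
ee_rot: [0.702, -0.087, 0.702, 0.087]
force: [0.8, 0.6, 0.2]
grip_width: -0.003
```

{"fn": "step_arm", "kwargs": {
  "commands": [
    [[0.75,-0.8,0],0],
    [[0.75,-0.8,0],0],
    [[0.75,-0.8,-0.4],0],
    [[0.75,-0.8,-0.6],0],
    [[0,-0.1,-0.8],0]
  ]
}}

```text
time_s: 1.7
eef_pos: [594.3, 22.3, 169.4]
ee_rot: [0.703, -0.085, 0.701, 0.084]
force: [-0.1, 0.0, -1.3]
grip_width: 0.004
```

{"fn": "step_arm", "kwargs": {
  "commands": [
    [[0,0,-0.9],0],
    [[0,0,-0.6],0],
    [[0,0,0],0]
  ]
}}

```text
time_s: 2.0
eef_pos: [589.8, 26.1, 106.9]
ee_rot: [0.699, -0.085, 0.704, 0.087]
force: [-0.5, 0.1, -0.3]
grip_width: 0.002
```

{"fn": "step_arm", "kwargs": {
  "commands": [
    [[0,0,0],0],
    [[0,0,0],0]
  ]
}}

```text
time_s: 2.2
eef_pos: [592.5, 26.0, 112.1]
ee_rot: [0.703, -0.087, 0.701, 0.086]
force: [-0.0, 0.1, 0.5]
grip_width: -0.005
```

```bash
python3 - <<'E'
from h import *
from rig import capture
T=capture("top");S=capture("side")
a=cv2.resize(T["image"][165:270,230:390],None,fx=4.4,fy=4.4,interpolation=2)
b=cv2.resize(S["image"][190:300,260:420],None,fx=4.4,fy=4.4,interpolation=2)
cv2.imwrite("pics/t1.png",a);cv2.imwrite("pics/s1.png",b)
for c in(T,S):print(proj(c,(593.5,23.5,70)),proj(c,(591,25,96)))
E
```

```text
[305.90015962 214.47317249] [304.89079282 212.2216259 ]
[340.89538234 247.46200688] [339.71046239 236.37339127]
```

View pics/s1.png

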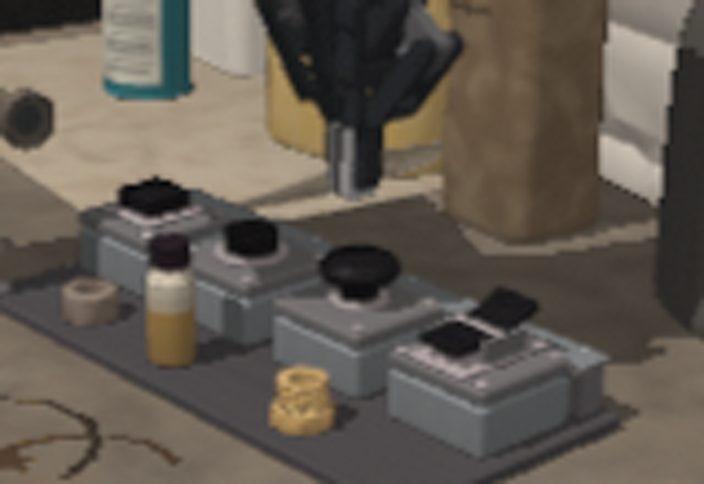

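The tip (side view, crop (355,192)) projects where expected, straight above the mushroom. Descending.

{"fn": "step_arm", "kwargs": {
  "commands": [
    [[0.03,-0.06,-0.3],0],
    [[0,0,-0.3],0],
    [[0,0,-0.1],0],
    [[0,0,0],0],
    [[0,0,0],0]
  ]
}}

```text
time_s: 2.8
eef_pos: [592.9, 23.6, 82.3]
ee_rot: [0.702, -0.086, 0.702, 0.086]
force: [0.4, -0.2, 1.1]
grip_width: 0.002
```

{"fn": "step_arm", "kwargs": {
  "commands": [
    [[0,0,-0.07],0],
    [[0,0,-0.07],0],
    [[0,0,-0.07],0],
    [[0,0,0],0],
    [[0,0,0],0]
  ]
}}

```text
time_s: 3.3
eef_pos: [593.0, 23.6, 73.9]
ee_rot: [0.702, -0.086, 0.702, 0.086]
force: [1.5, -0.9, 1.7]
grip_width: -0.004
```

{"fn": "step_arm", "kwargs": {
  "commands": [
    [[0,0,-0.03],0],
    [[0,0,-0.03],0],
    [[0,0,0],0]
  ]
}}

```text
time_s: 3.6
eef_pos: [593.1, 23.6, 72.8]
ee_rot: [0.702, -0.086, 0.701, 0.086]
force: [-4.1, 0.4, 14.3]
grip_width: -0.002
```

{"fn": "step_arm", "kwargs": {
  "commands": [
    [[0,0,-0.03],0],
    [[0,0,0],0]
  ]
}}

```text
time_s: 3.8
eef_pos: [593.2, 23.6, 72.7]
ee_rot: [0.702, -0.087, 0.701, 0.086]
force: [-7.8, -0.3, 22.7]
grip_width: -0.001
```

Firm stop reached at tip height 61.7 against 62 expected. Lift, then go to the isolator.

{"fn": "step_arm", "kwargs": {
  "commands": [
    [[0,0,0.6],0],
    [[0,0,0.5],0],
    [[0.45,-0.95,0],0],
    [[0.45,-0.95,0],0],
    [[0,0,0],0]
  ]
}}

```text
time_s: 4.3
eef_pos: [629.7, -56.6, 113.6]
ee_rot: [0.702, -0.085, 0.702, 0.084]
force: [-0.1, 0.1, 0.0]
grip_width: -0.002
```

{"fn": "step_arm", "kwargs": {
  "commands": [
    [[0,0,0],0],
    [[0,0,0],0]
  ]
}}

```text
time_s: 4.5
eef_pos: [628.2, -51.5, 113.8]
ee_rot: [0.701, -0.086, 0.702, 0.087]
force: [0.5, -0.7, -0.0]
grip_width: 0.002
```

```bash
python3 - <<'E'
from h import *
from rig import capture
T=capture("top");S=capture("side")
cv2.imwrite("pics/s2.png",cv2.resize(S["image"][190:300,260:420],None,fx=4.4,fy=4.4,interpolation=2))
E
```

```text
(no output)
```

View pics/s2.png

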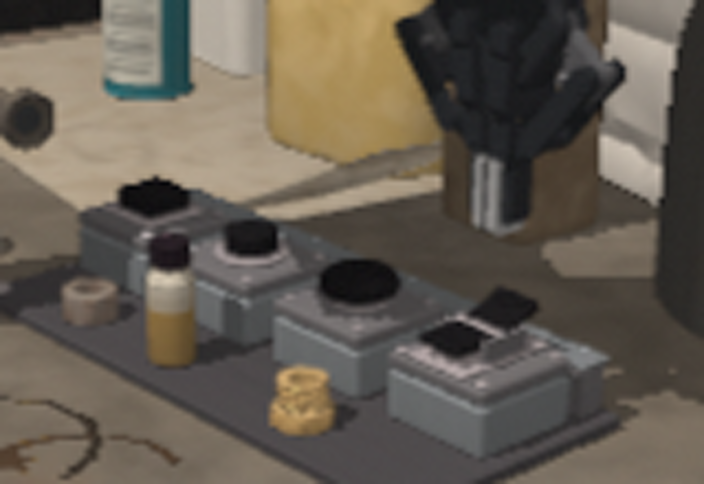

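The mushroom is down. The tool is over the raised wing, so shift slightly and descend.

{"fn": "step_arm", "kwargs": {
  "commands": [
    [[0.1,-0.09,-0.3],0],
    [[0,0,-0.3],0],
    [[0,0,-0.1],0],
    [[0,0,0],0],
    [[0,0,0],0]
  ]
}}

```text
time_s: 5.1
eef_pos: [632.9, -56.0, 86.3]
ee_rot: [0.702, -0.086, 0.702, 0.086]
force: [-0.2, -0.7, 0.4]
grip_width: -0.002
```

{"fn": "step_arm", "kwargs": {
  "commands": [
    [[0,0,-0.08],0],
    [[0,0,-0.08],0],
    [[0,0,-0.08],0],
    [[0,0,-0.08],0],
    [[0,0,0],0]
  ]
}}

```text
time_s: 5.6
eef_pos: [632.9, -56.0, 73.4]
ee_rot: [0.702, -0.086, 0.702, 0.086]
force: [1.1, 0.1, 1.0]
grip_width: 0.003
```

Expected bottom is around TCP z = 69 (tip 58).

{"fn": "step_arm", "kwargs": {
  "commands": [
    [[0,0,-0.05],0],
    [[0,0,-0.05],0],
    [[0,0,-0.03],0],
    [[0,0,0],0]
  ]
}}

```text
time_s: 6.0
eef_pos: [633.2, -56.0, 69.0]
ee_rot: [0.702, -0.086, 0.701, 0.086]
force: [0.5, 0.7, 7.0]
grip_width: -0.001
```

{"fn": "step_arm", "kwargs": {
  "commands": [
    [[0,0,-0.03],0],
    [[0,0,-0.03],0],
    [[0,0,0],0]
  ]
}}

```text
time_s: 6.3
eef_pos: [633.3, -56.0, 68.8]
ee_rot: [0.702, -0.087, 0.701, 0.086]
force: [-7.3, 3.1, 23.0]
grip_width: 0.003
```

Firm stop, wing level at 57.8 against 58 expected. Lift to travel height and look.

{"fn": "step_arm", "kwargs": {
  "commands": [
    [[0,0,0.6],0],
    [[0,0,0.6],0],
    [[-0.3,0.8,0],0],
    [[-0.3,0.8,0],0],
    [[-0.3,0.8,0],0]
  ]
}}

```text
time_s: 6.8
eef_pos: [595.6, 40.9, 113.2]
ee_rot: [0.701, -0.086, 0.703, 0.086]
force: [0.0, 0.4, -0.3]
grip_width: 0.001
```

{"fn": "step_arm", "kwargs": {
  "commands": [
    [[-0.3,0.8,0],0],
    [[-0.3,0.8,0],0],
    [[0,0,0],0],
    [[0,0,0],0],
    [[0,0,0],0]
  ]
}}

```text
time_s: 7.3
eef_pos: [572.9, 103.1, 113.5]
ee_rot: [0.702, -0.086, 0.702, 0.086]
force: [0.1, -0.6, 0.3]
grip_width: 0.003
```

```bash
python3 - <<'E'
from h import *
from rig import capture
T=capture("top");S=capture("side")
cv2.imwrite("pics/s3.png",cv2.resize(S["image"][190:300,260:420],None,fx=4.4,fy=4.4,interpolation=2))
E
```

```text
(no output)
```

View pics/s3.png

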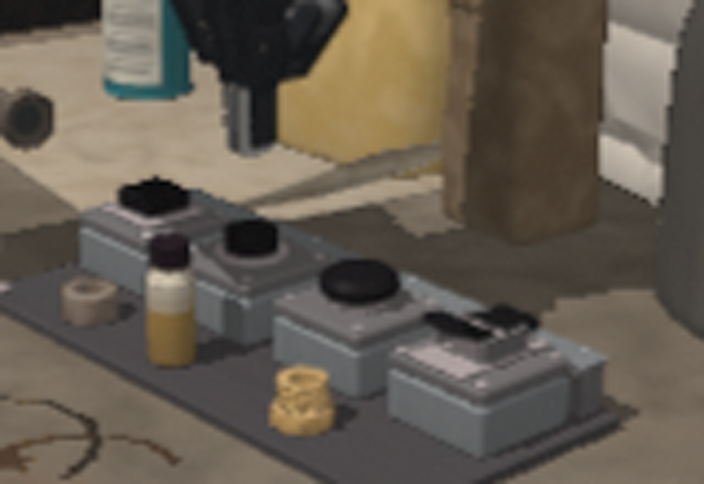

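The rocker has gone over (near wing up, far wing level), and the tip is above the start button. Descending.

{"fn": "step_arm", "kwargs": {
  "commands": [
    [[0.02,0.06,-0.4],0],
    [[0,0,-0.4],0],
    [[0,0,-0.2],0],
    [[0,0,0],0],
    [[0,0,0],0]
  ]
}}

```text
time_s: 7.9
eef_pos: [574.0, 106.1, 74.4]
ee_rot: [0.702, -0.086, 0.702, 0.086]
force: [-0.1, -0.2, 0.1]
grip_width: -0.002
```

{"fn": "step_arm", "kwargs": {
  "commands": [
    [[0,0,-0.08],0],
    [[0,0,-0.08],0],
    [[0,0,-0.05],0],
    [[0,0,-0.05],0],
    [[0,0,0],0]
  ]
}}

```text
time_s: 8.4
eef_pos: [574.1, 106.3, 63.8]
ee_rot: [0.702, -0.086, 0.701, 0.086]
force: [1.6, -0.4, 4.8]
grip_width: 0.002
```

{"fn": "step_arm", "kwargs": {
  "commands": [
    [[0,0,-0.05],0],
    [[0,0,-0.04],0],
    [[0,0,0],0]
  ]
}}

```text
time_s: 8.7
eef_pos: [574.2, 106.3, 62.7]
ee_rot: [0.703, -0.087, 0.701, 0.086]
force: [-8.3, -1.8, 25.0]
grip_width: -0.0
```

Firm stop, 25 N, tip at 51.7 against 52 expected. Hold 1.5 s.

{"fn": "step_arm", "kwargs": {
  "commands": [
    [[0,0,0],0],
    [[0,0,0],0],
    [[0,0,0],0],
    [[0,0,0],0],
    [[0,0,0],0]
  ]
}}

```text
time_s: 9.2
eef_pos: [574.2, 106.3, 62.7]
ee_rot: [0.703, -0.087, 0.701, 0.086]
force: [-7.2, -1.6, 25.0]
grip_width: 0.002
```

{"fn": "step_arm", "kwargs": {
  "commands": [
    [[0,0,0],0],
    [[0,0,0],0],
    [[0,0,0],0],
    [[0,0,0],0],
    [[0,0,0],0]
  ]
}}

```text
time_s: 9.7
eef_pos: [574.2, 106.3, 62.7]
ee_rot: [0.703, -0.087, 0.701, 0.086]
force: [-6.9, -1.9, 26.0]
grip_width: -0.001
```

{"fn": "step_arm", "kwargs": {
  "commands": [
    [[0,0,0],0],
    [[0,0,0],0],
    [[0,0,0],0],
    [[0,0,0],0],
    [[0,0,0],0]
  ]
}}

```text
time_s: 10.2
eef_pos: [574.3, 106.3, 62.7]
ee_rot: [0.703, -0.087, 0.701, 0.086]
force: [-6.0, -1.7, 24.5]
grip_width: -0.001
```

{"fn": "step_arm", "kwargs": {
  "commands": [
    [[0,0,0.3],0],
    [[0,0,0.6],0],
    [[0,0,0.9],0],
    [[-0.2,0,0.9],0],
    [[0,0,0],0]
  ]
}}

```text
time_s: 10.7
eef_pos: [566.6, 106.7, 172.3]
ee_rot: [0.704, -0.087, 0.699, 0.086]
force: [0.5, 0.6, -0.6]
grip_width: -0.002
```

{"fn": "step_arm", "kwargs": {
  "commands": [
    [[-0.8,0,0.5],0],
    [[-0.8,0,0],0],
    [[-0.8,0,0],0],
    [[0,0,0],0],
    [[0,0,0],0]
  ]
}}

```text
time_s: 11.2
eef_pos: [469.3, 106.5, 187.6]
ee_rot: [0.702, -0.086, 0.702, 0.086]
force: [0.2, 0.3, 0.4]
grip_width: 0.0
```

```bash
python3 - <<'E'
from h import *
from rig import capture,ctrl
T=capture("top");S=capture("side")
a=cv2.resize(S["image"][205:305,250:410],None,fx=4,fy=4,interpolation=2)
cv2.imwrite("pics/s4.png",a);cv2.imwrite("pics/t4.png",T["image"]);print(ctrl.sense()["time_s"],ctrl.sense()["force"])
E
```

```text
11.3 [ 0.22217887 -0.15911647 -0.38800324]
```

View pics/s4.png

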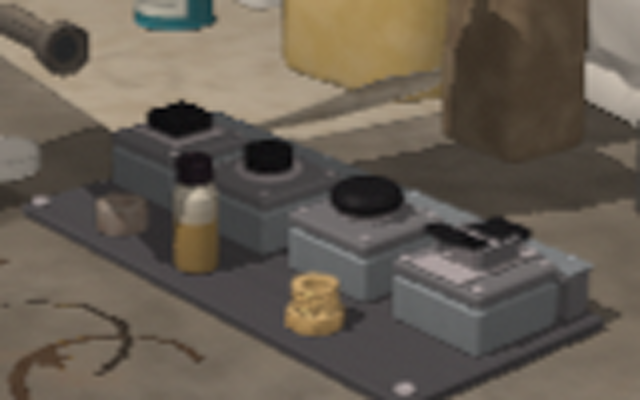

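View pics/t4.png

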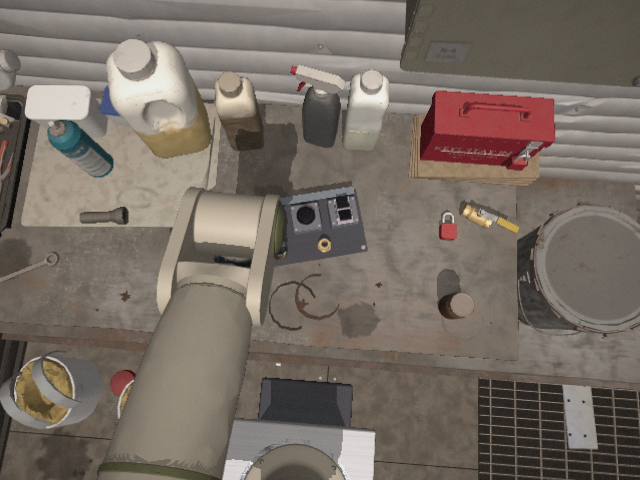

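The side view shows the mushroom down, the rocker over, start and jog up, and the loose parts on the plate in place. The arm is clear.

```bash
python3 -c "
from rig import ticket
print(ticket.finish_job())"
```

```text
the job is handed in; nothing more can be done
None
```

The pump is out of service at the board, done in the order asked, and handed in at about 11.3 s; the hand-in gives no verdict.

| Step | Control | Tip height at the stop (expected) | Force |
|---|---|---|---|
| 1 | Mushroom stop pushed fully down | 61.7 mm (62) | 23 N |
| 2 | Raised end of the rocker isolator pushed fully over | 57.8 mm (58) | 23 N |
| 3 | Round start button pressed, held at least 1.5 s, let go | 51.7 mm (52) | 25 N |

- **Last look, side view:** the mushroom is down, the rocker is over, the start button is up again and the jog button was not touched. The nut, vial and bush stand where they were, and the tool reads no contact force.
- **Last look, top view:** the arm hid the left half of the board and the tape roll. I had no final view of the tape, but the arm did not go down near it. The jar and padlock look unmoved.
- **One disagreement:** button heights measured from the two views came out about 4 mm low, because the dark areas in the side view included the button sides. I took positions from the top view using the given heights, and the contact heights above bore those out.

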